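Fold the large recipe stand flat

ROBOT

A 6-joint arm with a two-finger parallel gripper is mounted at the origin on a cart in front of the work surface, level with it; the furniture and walls round the work are solid. World frame = base frame: x ahead of the robot, y to its left, z up, the work surface at z = 0. Lengths are in m, angles in rad, forces in N, time in s.
With the tool pointing down it reaches from about 0.3 to 0.825 m from the base axis. Payload 5.4 kg.
Tool frame: the origin (TCP) lies on the front face of the gripper's body, between the roots of the fingers; the fingertips stand env.tip_reach ahead of it and the grasp point (between the pads) lies 69 mm ahead of it (env.tip_reach is the distance from the TCP to the fingertips, in m); z points along the fingers, y is the line along which they close (so a half turn about z gives the same grasp; the last joint's range is limited). The gripper opens to 92 mm and grips with 3 to 60 N. Pads are 20 mm wide; open, the fingers measure 128 mm over their backs; the gripper's body (75 mm by 189 mm) begins 69 mm behind the grasp point.
Start: joints at [-1.311, 0.158, 1.597, -0, 1.386, -0.21], TCP at [0.26, -0.513, 0.303] pointing down, gripper open.
Joint ranges: [-2.91, 2.91], [-0.94, 2.29], [0.18, 2.7], [-1.29, 4.43], [0.17, 2.64], [-3, 3]. Speed limits (rad/s): [2.57, 2.57, 3.14, 3.14, 3.14, 3.14].

INTERFACE

Orientations are given as a 3x3 rotation matrix whose columns are the frame's x, y, z axes.
In Python, from rig import env gives the robot as it stands.
- The arm moves only by the tool play_rows, never from a script. Its argument "series" is one flat list of numbers, 6 for each row, row after row: the shift along the tool's x, y, z normalised to -1 to 1, where 1 is 0.12 m, then the turn, a rotation vector about the tool's x, y, z normalised to -1 to 1, where 1 is 90 degrees. A call has exactly 5 rows; each row shifts and turns the commanded pose from where the row before left it, along the tool's axes as they then stand; what a row does not reach is not made up. A row lasts 1/10 s, in which the tool goes at most 50 mm and 8.59 degrees, less where a joint would pass 70% of its speed; a pose out of reach is approached as far as the arm can. A call with a number of a shift or a turn outside -1 to 1 is refused whole. A call with a gripper value outside its range is refused whole. "hand" is the opening, from -1 (shut) to 1 (fully open), so that 0 is half open, set as the call begins (left out, the last holds). The fingers move at their own pace and stop on an object; "force" is the grip in N (left out, the last holds). Time passes only in rows, so rows that do not move let the fingers close, or fill a call up. It gives the time, the measured TCP pose, the force, the opening and the grip force at its end, in the units of the state.
- env.get_state(): the state, without advancing time (a new reading comes with each control period).
- env.snapshot(name): name is "scene" or "top"; returns a dict with "frame" (420x560x3 uint8, blue, green, red), "z_map" (420x560 float32, m along the optical axis (not along the pixel's ray), 0 where there is no reading), "vfov" (degrees; the focal length in pixels is half the picture's height over the tangent of half this angle, whatever the lens; pixels are square), "cx", "cy" (the principal point, pixels), "D" ([k1, k2, p1, p2, k3] as OpenCV has them; the pictures are not rectified), "T" (4x4, takes a point from camera to world coordinates). Camera axes: x right, y down, z forward; pixel columns grow to the right and rows downward; lengths in m; the calibration is good to about 2 mm. A picture is of the moment at which its call begins.
- env.job_done(): hands the job in; it is judged then, once.
The state is a dict: "t": time; "joints": joint angles; "joint_velocities": joint speeds; "effort": joint torques, N m; "position": TCP position; "orientation": TCP orientation; "contact_force": force on the tool from outside, world axes, zero at the start; "wrist_torque": the same for the moment, N m; "finger_gap": finger opening in m; "gripper_force": force on a finger pad.
Only numpy, scipy, OpenCV 4.12 (cv2) and the standard library are available. Lean on these libraries where they do the work, as an engineer would, in place of code of your own. Each camera call takes 0.05 s, during which the arm holds its last target. There are 200 camera calls.

TASK

Cooking is over: fold the board of the larger, empty recipe stand down flat. Its ratchet only lets the board go up, so raise the board by its handle through the notches and past the top, where the pawl throws itself out, then lower it gently all the way down and let go. Leave the smaller stand with the card propped as it is.

Things in the scene. Friction and masses are not known exactly. Their poses are not given: they have to be found in the camera images.
- big_stand: Larger wooden recipe stand, fixed; base 150x240x12 mm. Origin: centre of base underside. Its x runs level from the hinge edge to the handle side; y along the hinge. Hinge line of the board: x=-65, z=46 mm, parallel to y. Board 190 wide, 150 long, 12 thick, empty, round steel bail handle at its free edge. On the -y side a steel toothed quadrant, pawl and spring plunger (within 30 mm of the board).
- big_board (a joint): Angle of the large board above level, rad: 0 flat, stop at 1.40. Free to rise; falling is blocked by a pawl in notches at 0.33, 0.54 (start), 0.75 and 0.95. At about 1.27 a ramp throws the pawl out and it stays out (raise to 1.32 or more to be sure, without forcing the stop); then the board comes down freely, falling if let go. It lies flat by its own weight (0.28 to 0.46 kg).
- big_handle (a point): Middle of the large board's handle bar: a round steel bar, 14 mm thick, parallel to the hinge and 195 mm from it, in the plane of the board. The bar is free for 80 mm of its length and stands 45 mm beyond the board's edge, so it can be pinched from above at any board angle; being round it turns between the fingers. 46 mm above the worktop when the board is flat.
- small_handle (a point): Middle of the handle bar of the smaller stand: same build, board 120 mm wide and 105 mm long, with a recipe card on it, handle bar 150 mm from its hinge. Stands propped beside the large one, either side of it. To be left as it is.

How it is judged:
On the way:
1. the large board has been raised past the top notch (value of joint big_board above 1.1 rad).
At the end, for the whole second after the job is handed in: the large board lies flat (joint below 0.06 rad, about 3 degrees) and at rest, and the small stand's handle is within 20 mm of where it started (value of joint big_board below 0.06 rad and velocity of joint big_board between -0.1 and 0.1 rad/s and not (distance of small_handle from where it was at the start of the episode above 0.02 m)); the robot touches nothing.
It fails at once if the small stand's handle moved more than 20 mm (distance of small_handle from where it was at the start of the episode above 0.02 m).
It fails at once if the large board slammed down (over 3.5 rad/s in the last 15 degrees) (value of joint big_board below 0.25 rad and velocity of joint big_board below -3.5 rad/s).
It also fails if it takes over 40 s, if anything falls off the work surface, if the arm or the gripper's body presses on something with over 40 N, if the wrist force passes 120 N, or if a joint passes its speed limit or range.

## Working session

There is one attempt and no reset: what is moved stays moved. The work goes in short steps, Python scripts to look and compute and a tool call to move; the robot and the scene stay as the last step left them, time stands still between calls to the robot, and variables do not carry over. Pictures are saved under pics/ and viewed, at most 10 in all, crops included, and the job is handed in when it is done.

Besides the shell and the picture viewer there is one more tool, called after "Emit:" by a JSON object that holds its "name" and its "arguments". play_rows: Moves the arm, as the interface text tells. Its arguments: {"type":"object","properties":{"series":{"type":"array"},"hand":{"type":"number"},"force":{"type":"number"}},"required":["series"]}

```bash
mkdir -p pics; cat > h.py <<'E'
import numpy as np, cv2
from rig import env
def K(s):
    f=s["frame"].shape[0]/2/np.tan(np.radians(s["vfov"])/2)
    return np.array([[f,0,s["cx"]],[0,f,s["cy"]],[0,0,1.]])
def cloud(s):
    h,w=s["z_map"].shape
    u,v=np.meshgrid(np.arange(w),np.arange(h))
    p=cv2.undistortPoints(np.stack([u,v],-1).reshape(-1,1,2).astype(np.float64),K(s),np.array(s["D"],float)).reshape(h,w,2)
    z=s["z_map"][...,None].astype(float)
    c=np.concatenate([p*z,z],-1)
    T=np.array(s["T"]); return c@T[:3,:3].T+T[:3,3]
E
python3 - <<'E'
from h import *
print(env.get_state(),env.tip_reach)
for n in("scene","top"):
    s=env.snapshot(n); cv2.imwrite(f"pics/{n}0.png",s["frame"]); np.save(n+"0.npy",cloud(s)); print(n,s["vfov"],s["D"],np.round(s["T"],3).tolist(),(s["z_map"]>0).mean())
    np.save(n+"0.s.npy",s,allow_pickle=True)
E
```

```text
{'t': 0.0, 'joints': array([-1.31112084e+00,  1.59034593e-01,  1.59824525e+00,  1.43664160e-05,
        1.38616844e+00, -2.10101848e-01]), 'joint_velocities': array([-0.00042279,  0.0026055 ,  0.00026812,  0.00112166,  0.00153464,
       -0.00085152]), 'effort': array([-1.29411592e-04, -3.85582888e+01, -3.22107124e+01,  7.00428151e-02,
        3.80728568e-02, -1.37916836e-04]), 'position': array([ 0.26015679, -0.51225953,  0.30172036]), 'orientation': array([[ 8.91670402e-01,  4.52684968e-01, -4.62814437e-04],
       [ 4.52685027e-01, -8.91668681e-01,  1.79703857e-03],
       [ 4.00815206e-04, -1.81187527e-03, -9.99998278e-01]]), 'contact_force': array([ 0.30778367, -0.42965504,  0.60920919]), 'wrist_torque': array([0.0214295 , 0.0139317 , 0.00717802]), 'gripper_force': 0.0, 'finger_gap': 0.09174254900426565} 0.0881
scene 47.41690664389994 [0.02727178 0.         0.         0.         0.        ] [[0.779, -0.251, 0.575, -0.179], [-0.627, -0.305, 0.717, -0.809], [-0.005, -0.919, -0.395, 0.493], [0.0, 0.0, 0.0, 1.0]] 0.9959778911564626
top 49.385752155466214 [-0.13445868  0.          0.          0.          0.        ] [[0.015, -0.996, 0.093, 0.379], [-1.0, -0.014, 0.007, -0.031], [-0.005, -0.093, -0.996, 1.083], [0.0, 0.0, 0.0, 1.0]] 0.996016156462585
```

View pics/scene0.png

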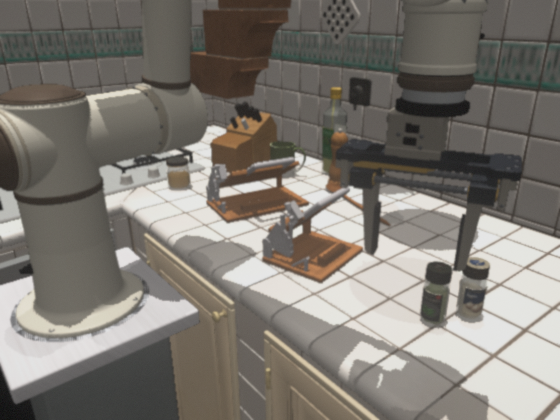

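View pics/top0.png

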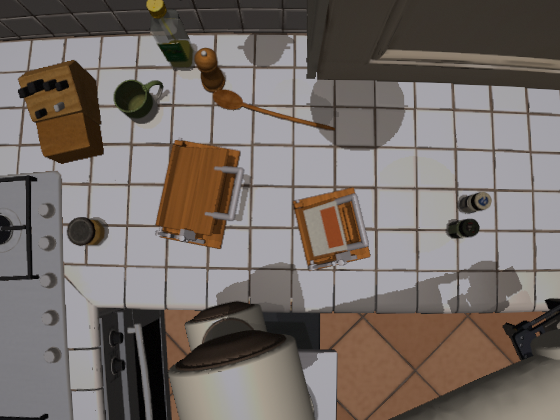

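The scene view shows the large stand at about (255,185) and the small one at about (312,235). In the top view the large board is at (200,195) with its bar near column 238, rows 168–218. The small stand is at (332,228). Next I measure the bar and the board.

```bash
python3 - <<'E'
from h import *
P=np.load("top0.npy"); s=np.load("top0.s.npy",allow_pickle=True).item(); im=s["frame"]
hsv=cv2.cvtColor(im,cv2.COLOR_BGR2HSV)
def pr(n,a): print(n,np.round(a,4).tolist())
# board plane: brown, in region, z high
m=np.zeros(im.shape[:2],bool); m[135:250,150:250]=1
brown=(hsv[...,1]>110)&m
q=P[brown&(P[...,2]>0.045)]
pr("brown n",len(q))
# fit plane by RANSAC-ish iterations
best=None;rng=np.random.default_rng(0)
for _ in range(300):
    a=q[rng.choice(len(q),3,False)]; n=np.cross(a[1]-a[0],a[2]-a[0]); 
    if np.linalg.norm(n)<1e-6: continue
    n/=np.linalg.norm(n); d=abs((q-a[0])@n)<.003
    if best is None or d.sum()>best.sum(): best=d
b=q[best]; c=b.mean(0); n=np.linalg.svd(b-c)[2][2]; n*=np.sign(n[2])
pr("plane c,n",np.r_[c,n]); print(best.sum(),"tilt",np.arccos(n[2]),"uphill dir yaw",np.degrees(np.arctan2(-n[1],-n[0])))
# grey bar
g=(hsv[...,1]<70)&m&(P[...,2]>0.09)
for box in [(150,235,205,250)]:
    mm=np.zeros_like(m); mm[box[0]:box[1],box[2]:box[3]]=1
    k=g&mm; p=P[k]; pr("bar zone min/max",np.r_[p.min(0),p.max(0)])
    h=np.array([-n[0],-n[1],0]);h/=np.linalg.norm(h); e=p@h; t=p[e>e.max()-.016]
    pr("bar c",t.mean(0)); w=np.cross([0,0,1],h); pr("bar width span",[np.min(t@w),np.max(t@w),t[:,2].max()]); pr("h",h); print(len(t))
    # middle portion along w
ws=b@w; pr("board width span",np.percentile(ws,[1,50,99])); pr("board along",np.percentile(b@h,[.5,99.5]))
# scene view check
P2=np.load("scene0.npy"); im2=np.load("scene0.s.npy",allow_pickle=True).item()["frame"]
hs2=cv2.cvtColor(im2,cv2.COLOR_BGR2HSV)
near=(np.linalg.norm((P2-t.mean(0)),axis=2)<.06)&(hs2[...,1]<80)
p=P2[near]; e=p@h; t2=p[e>e.max()-.016]; pr("scene bar c",t2.mean(0)); pr("span",[(t2@w).min(),(t2@w).max(),t2[:,2].max()]);print(len(t2))
# base footprint
bb=P[brown&(P[...,2]<.03)&(P[...,2]>.006)]; pr("base h",np.percentile(bb@h,[.5,99.5])); pr("base w",np.percentile(bb@w,[.5,99.5]))
# small stand zone
mm=np.zeros_like(m); mm[180:275,285:375]=1
p=P[mm&(P[...,2]>.03)]; pr("small",np.r_[p.min(0),p.max(0)])
E
```

```text
brown n 4759
plane c,n [0.5196, 0.168, 0.0934, 0.0865, 0.4951, 0.8645]
3886 tilt 0.5265925602290378 uphill dir yaw -99.91169652339346
bar zone min/max [0.3786, -0.0315, 0.1158, 0.5643, 0.1372, 1.0832]
bar c [0.3786, -0.0315, 1.0832]
bar width span [0.3784, 0.3784, 1.0832]
h [-0.1721, -0.9851, 0.0]
10
board width span [0.3913, 0.4825, 0.5758]
board along [-0.3183, -0.1947]Traceback (most recent call last):
  File "<stdin>", line 32, in <module>
    return umr_maximum(a, axis, None, out, keepdims, initial, where)
ValueError: zero-size array to reduction operation maximum which has no identity
```

```bash
python3 - <<'E'
import cv2
a=cv2.imread("pics/top0.png")[130:255,145:385]; b=cv2.imread("pics/scene0.png")[140:280,190:370]
a=cv2.resize(a,(790,411),interpolation=cv2.INTER_CUBIC); cv2.imwrite("pics/c0.png",a)
E
```

```text
(no output)
```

View pics/c0.png

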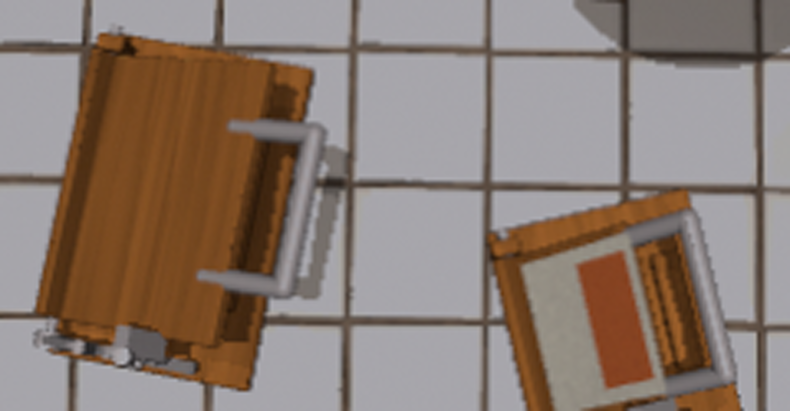

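The enlarged top view shows the large bar from about (239,169) to (231,218) in picture pixels. The quadrant and pawl are at the lower-left end, near (185,235). The small handle runs from (355,195) to (367,245).

```bash
python3 - <<'E'
from h import *
P=np.load("top0.npy"); im=np.load("top0.s.npy",allow_pickle=True).item()["frame"]
hsv=cv2.cvtColor(im,cv2.COLOR_BGR2HSV)
def pr(n,a): print(n,np.round(a,4).tolist())
n=np.array([.0865,.4951,.8645]); c=np.array([.5196,.168,.0934])
h=np.array([-n[0],-n[1],0]);h/=np.linalg.norm(h); w=np.cross([0,0,1],h)
m=np.zeros(im.shape[:2],bool); m[150:240,205:255]=1
p=P[m&(hsv[...,1]<80)&(P[...,2]>.1)&(P[...,2]<.3)]
e=p@h; t=p[(e>np.percentile(e,99)-.014)]
pr("top bar c",t.mean(0)); pr("w span",np.r_[np.percentile(t@w,[1,99]),np.percentile(t[:,2],[50,95])]); pr("h",np.percentile(t@h,[1,99]));print(len(t))
bc=t.mean(0)
P2=np.load("scene0.npy"); im2=np.load("scene0.s.npy",allow_pickle=True).item()["frame"]
hs2=cv2.cvtColor(im2,cv2.COLOR_BGR2HSV)
d=P2-bc; near=(abs(d@h)<.02)&(abs(d@w)<.06)&(abs(d[...,2])<.03)&(hs2[...,1]<110)
t2=P2[near]; v,u=np.nonzero(near); print("scene px",u.min(),u.max(),v.min(),v.max(),len(t2))
pr("scene bar c",t2.mean(0)); pr("w",np.percentile(t2@w,[1,99])); pr("h",np.percentile(t2@h,[1,99])); pr("z",np.percentile(t2[:,2],[1,50,99]))
m[:]=0; m[135:250,150:250]=1
bb=P[m&(hsv[...,1]>110)&(P[...,2]<.02)&(P[...,2]>.006)]; pr("base h",np.percentile(bb@h,[1,99])); pr("base w",np.percentile(bb@w,[1,99]))
m[:]=0; m[180:275,285:375]=1
p=P[m&(P[...,2]>.03)&(P[...,2]<.3)]; pr("small",np.r_[p.min(0),p.max(0)])
# hinge estimate from board plane and bar
mid=np.percentile(t@w,[1,99]).mean(); pr("hinge yaw uphill",np.degrees(np.arctan2(h[1],h[0])))
E
```

```text
top bar c [0.5023, 0.0683, 0.1508]
w span [0.4283, 0.5385, 0.151, 0.1543]
h [-0.161, -0.1471]
367
scene px 250 294 158 171 268
scene bar c [0.4947, 0.0697, 0.1451]
w [0.4234, 0.5334]
h [-0.1723, -0.1468]
z [0.1284, 0.1461, 0.1521]
base h [-0.3228, -0.1828]
base w [0.3642, 0.6015]
small [0.3443, -0.2047, 0.03, 0.507, -0.0544, 0.1592]
hinge yaw uphill -99.9102
```

Emit:
{"name": "play_rows", "arguments": {"series": [0,0,0,0,0,0.082,0,0,0,0,0,0.082,0,0,0,0,0,0.082,0,0,0,0,0,0.082,0,0,0,0,0,0.082], "hand": -0.35, "force": 30}}

```text
t: 0.6
position: [0.2602, -0.5124, 0.3021]
orientation: [[0.984, -0.179, -0.0], [-0.179, -0.984, 0.001], [-0.0, -0.001, -1.0]]
contact_force: [0.6, -0.6, 0.0]
finger_gap: 0.0541
gripper_force: 0.0
```

Emit:
{"name": "play_rows", "arguments": {"series": [0.077,-0.341,0,0,0,0,0.077,-0.341,0,0,0,0,0.077,-0.341,0,0,0,0,0.077,-0.341,0,0,0,0,0.077,-0.341,0,0,0,0]}}

```text
t: 1.1
position: [0.3415, -0.3174, 0.3023]
orientation: [[0.985, -0.174, -0.0], [-0.174, -0.985, 0.001], [-0.0, -0.001, -1.0]]
contact_force: [0.7, 0.5, 0.2]
finger_gap: 0.0301
gripper_force: 0.0
```

Emit:
{"name": "play_rows", "arguments": {"series": [0.077,-0.341,0,0,0,0,0.077,-0.341,0,0,0,0,0.077,-0.341,0,0,0,0,0.077,-0.341,0,0,0,0,0.077,-0.341,0,0,0,0]}}

```text
t: 1.6
position: [0.4224, -0.1239, 0.3024]
orientation: [[0.985, -0.174, -0.0], [-0.174, -0.985, 0.0], [-0.0, -0.0, -1.0]]
contact_force: [0.8, 0.5, -0.4]
finger_gap: 0.0297
gripper_force: 0.0
```

```bash
cat >> h.py <<'E'
def go(target):
    s=env.get_state(); R=np.array(s["orientation"])
    w=np.array([.9851,-.1721,0]);h=np.array([-.1721,-.9851,0])
    Rt=np.column_stack([w,h,[0,0,-1]])
    rv=cv2.Rodrigues(R.T@Rt)[0].ravel()/(np.pi/2)
    print("t",s["t"],"pos",np.round(s["position"],4),"shift norm",np.round(R.T@(np.array(target)-s["position"])/.12,3),"turn",np.round(rv,3),"gap",s["finger_gap"])
E
python3 -c "
from h import *
go([.502,.0685,.302])"
```

```text
t 1.6 pos [ 0.4224 -0.1239  0.3024] shift norm [ 0.375 -1.694  0.004] turn [-0.     0.    -0.001] gap 0.029704205056989785
```

Emit:
{"name": "play_rows", "arguments": {"series": [0.077,-0.341,0,0,0,0,0.077,-0.341,0,0,0,0,0.077,-0.341,0,0,0,0,0.077,-0.341,0,0,0,0,0.07,-0.3,0,0,0,0]}}

```text
t: 2.1
position: [0.5017, 0.0652, 0.3023]
orientation: [[0.985, -0.173, -0.001], [-0.173, -0.985, 0.0], [-0.001, -0.0, -1.0]]
contact_force: [0.2, -1.2, 0.2]
finger_gap: 0.0298
gripper_force: 0.0
```

Emit:
{"name": "play_rows", "arguments": {"series": [0,0,0,0,0,0,0,0,0,0,0,0,0,0,0,0,0,0,0,0,0,0,0,0,0,0,0,0,0,0]}}

```text
t: 2.6
position: [0.5014, 0.0622, 0.3028]
orientation: [[0.985, -0.175, 0.0], [-0.175, -0.985, -0.0], [0.0, 0.0, -1.0]]
contact_force: [-0.4, -0.3, 0.6]
finger_gap: 0.0299
gripper_force: 0.0
```

```bash
python3 -c "
from h import *
go([.502,.0685,.217])
for n in('scene','top'):
    s=env.snapshot(n); P=cloud(s)
    if n=='scene': cv2.imwrite('pics/s1.png',cv2.resize(s['frame'][90:230,180:370],(760,560),interpolation=cv2.INTER_CUBIC))
"
```

```text
t 2.6 pos [0.5014 0.0622 0.3028] shift norm [-0.004 -0.053  0.715] turn [ 0.    -0.    -0.002] gap 0.02987315655677226
```

View pics/s1.png

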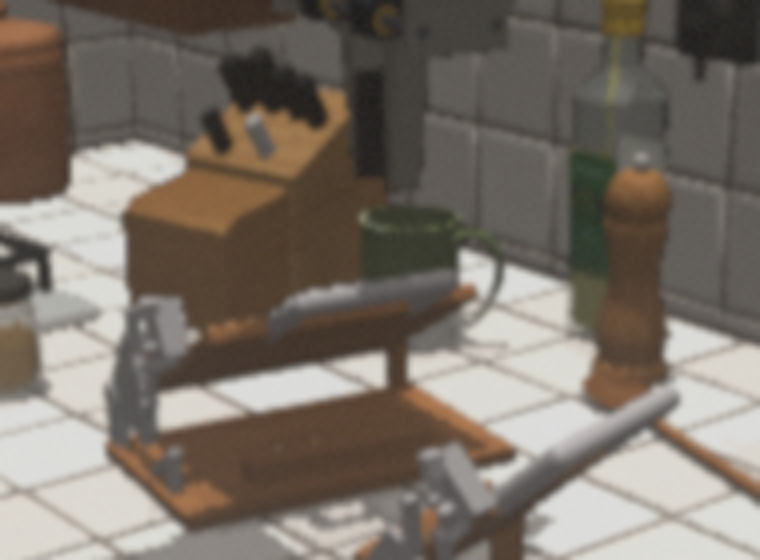

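The close-up shows the fingers (tips near (385,190)) hanging over the middle of the large bar, which runs from (280,325) to (455,280). I'll go down and pinch it.

Emit:
{"name": "play_rows", "arguments": {"series": [0,-0.053,0.1,0,0,0,0,0,0.15,0,0,0,0,0,0.16,0,0,0,0,0,0.16,0,0,0,0,0,0.145,0,0,0]}}

```text
t: 3.2
position: [0.502, 0.0697, 0.215]
orientation: [[0.985, -0.173, -0.001], [-0.173, -0.985, 0.0], [-0.001, -0.0, -1.0]]
contact_force: [-0.5, 0.3, 0.0]
finger_gap: 0.0297
gripper_force: 0.0
```

Emit:
{"name": "play_rows", "arguments": {"series": [0,0,0,0,0,0,0,0,0,0,0,0,0,0,0,0,0,0,0,0,0,0,0,0,0,0,0,0,0,0], "hand": -1, "force": 30}}

```text
t: 3.7
position: [0.5026, 0.0702, 0.2171]
orientation: [[0.985, -0.173, 0.0], [-0.173, -0.985, 0.002], [0.0, -0.002, -1.0]]
contact_force: [0.4, 4.9, -4.2]
finger_gap: 0.013
gripper_force: 30.0
```

```bash
python3 -c "
from h import *
go([.502,.0685,.217])
s=env.get_state();print(s['contact_force'],s['gripper_force'])
a=np.arange(.54,1.36,.0547);b=.195
hh=b*np.cos(a);zz=b*np.sin(a)
print(np.round(np.c_[a[1:],np.diff(hh)/.12,-np.diff(zz)/.12],3).tolist())
"
```

```text
t 3.7 pos [0.5026 0.0702 0.2171] shift norm [-0.002  0.015  0.001] turn [-0.001 -0.    -0.001] gap 0.013044210789363034
[ 0.364627    4.94026107 -4.21891232] 29.999420642852783
[[0.595, -0.048, -0.075], [0.649, -0.052, -0.072], [0.704, -0.056, -0.069], [0.759, -0.059, -0.066], [0.813, -0.063, -0.063], [0.868, -0.066, -0.059], [0.923, -0.069, -0.056], [0.978, -0.072, -0.052], [1.032, -0.075, -0.048], [1.087, -0.078, -0.043], [1.142, -0.08, -0.039], [1.196, -0.082, -0.035], [1.251, -0.084, -0.03], [1.306, -0.085, -0.026]]
```

Emit:
{"name": "play_rows", "arguments": {"series": [0,-0.048,-0.075,0,0,0,0,-0.052,-0.072,0,0,0,0,-0.056,-0.069,0,0,0,0,-0.059,-0.066,0,0,0,0,-0.063,-0.063,0,0,0]}}

```text
t: 4.2
position: [0.5083, 0.1023, 0.2594]
orientation: [[0.985, -0.173, -0.001], [-0.173, -0.985, -0.002], [-0.0, 0.002, -1.0]]
contact_force: [-0.7, -0.6, -2.8]
finger_gap: 0.013
gripper_force: 30.0
```

```bash
cat >> h.py <<'E'
def arc():
    s=env.get_state(); g=np.array(s["position"])-[0,0,.069]; d=g-[.5306,.2332,.046]
    hc=d@[-.1721,-.9851,0]; print("t",s["t"],"h,z",round(hc,4),round(d[2],4),"r",round(np.hypot(hc,d[2]),4),"ang",round(np.arctan2(d[2],hc),3),"lat",round(d@[.9851,-.1721,0],4),"F",np.round(s["contact_force"],1),"gap",round(s["finger_gap"],4),"q",np.round(s["joints"],2))
E
python3 -c "
from h import *
arc()"
```

```text
t 4.2 h,z 0.1328 0.1444 r 0.1962 ang 0.827 lat 0.0006 F [-0.7 -0.6 -2.8] gap 0.013 q [-0.03  0.05  1.8  -0.    1.29  1.71]
```

Emit:
{"name": "play_rows", "arguments": {"series": [0,-0.066,-0.059,0,0,0,0,-0.069,-0.056,0,0,0,0,-0.072,-0.052,0,0,0,0,-0.075,-0.048,0,0,0,0,-0.078,-0.043,0,0,0]}}

```text
t: 4.7
position: [0.516, 0.1443, 0.2915]
orientation: [[0.985, -0.173, 0.0], [-0.173, -0.985, -0.003], [0.001, 0.003, -1.0]]
contact_force: [-4.1, -2.7, 3.2]
finger_gap: 0.0129
gripper_force: 30.0
```

```bash
python3 -c "
from h import *
arc()"
```

```text
t 4.7 h,z 0.0901 0.1765 r 0.1981 ang 1.099 lat 0.001 F [-4.1 -2.7  3.2] gap 0.0129 q [ 0.05  0.07  1.72 -0.    1.36  1.79]
```

Emit:
{"name": "play_rows", "arguments": {"series": [0,-0.08,-0.036,0,0,0,0,-0.082,-0.032,0,0,0,0,-0.084,-0.027,0,0,0,0,-0.085,-0.023,0,0,0,0,-0.055,-0.012,0,0,0]}}

```text
t: 5.2
position: [0.5242, 0.1909, 0.3078]
orientation: [[0.985, -0.173, 0.002], [-0.173, -0.985, -0.001], [0.002, 0.001, -1.0]]
contact_force: [-5.8, -1.6, 5.7]
finger_gap: 0.013
gripper_force: 30.0
```

Emit:
{"name": "play_rows", "arguments": {"series": [0,-0.01,0,0,0,0,0,0,0,0,0,0,0,0,0,0,0,0,0,0,0,0,0,0,0,0,0,0,0,0]}}

```text
t: 5.7
position: [0.5244, 0.1917, 0.308]
orientation: [[0.985, -0.173, 0.002], [-0.173, -0.985, -0.001], [0.002, 0.001, -1.0]]
contact_force: [-6.0, -3.1, 8.7]
finger_gap: 0.013
gripper_force: 30.0
```

```bash
python3 -c "
from h import *
arc()
s=env.snapshot('scene'); cv2.imwrite('pics/s2.png',cv2.resize(s['frame'][90:230,180:370],(760,560),interpolation=cv2.INTER_CUBIC))
"
```

```text
t 5.7 h,z 0.042 0.193 r 0.1975 ang 1.356 lat 0.001 F [-6.  -3.1  8.7] gap 0.013 q [ 0.13  0.11  1.64 -0.    1.39  1.88]
```

View pics/s2.png

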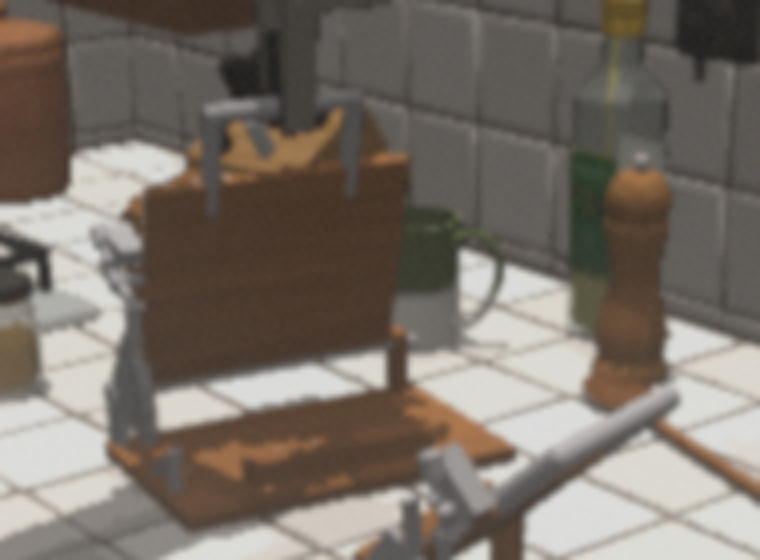

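The board stands nearly upright at about 1.35 rad, with the bar at (285,105) still held in the fingers. Now I lower it along the same arc and watch the force.

Emit:
{"name": "play_rows", "arguments": {"series": [0,0.065,0.02,0,0,0,0,0.085,0.025,0,0,0,0,0.084,0.028,0,0,0,0,0.082,0.033,0,0,0,0,0.08,0.038,0,0,0]}}

```text
t: 6.25
position: [0.5162, 0.1445, 0.2886]
orientation: [[0.985, -0.173, 0.002], [-0.173, -0.985, 0.0], [0.002, -0.001, -1.0]]
contact_force: [-3.0, -0.8, 3.0]
finger_gap: 0.013
gripper_force: 30.0
```

Emit:
{"name": "play_rows", "arguments": {"series": [0,0.078,0.043,0,0,0,0,0.075,0.048,0,0,0,0,0.072,0.052,0,0,0,0,0.069,0.056,0,0,0,0,0.066,0.059,0,0,0]}}

```text
t: 6.75
position: [0.5085, 0.1015, 0.2559]
orientation: [[0.985, -0.174, 0.001], [-0.174, -0.985, 0.0], [0.001, -0.0, -1.0]]
contact_force: [1.2, 1.5, -0.3]
finger_gap: 0.0132
gripper_force: 30.0
```

```bash
python3 -c "
from h import *
arc()
a=.827-np.arange(0,17)*.055;b=.195
print(np.round(np.c_[a[1:],np.diff(b*np.cos(a))/.12,-np.diff(b*np.sin(a))/.12],3).tolist())
"
```

```text
t 6.75 h,z 0.1335 0.1409 r 0.1941 ang 0.812 lat 0.0009 F [ 1.2  1.5 -0.3] gap 0.0132 q [-0.04  0.05  1.81  0.    1.28  1.71]
[[0.772, 0.064, 0.062], [0.717, 0.061, 0.066], [0.662, 0.057, 0.069], [0.607, 0.053, 0.072], [0.552, 0.049, 0.075], [0.497, 0.045, 0.077], [0.442, 0.04, 0.08], [0.387, 0.036, 0.082], [0.332, 0.031, 0.084], [0.277, 0.027, 0.085], [0.222, 0.022, 0.087], [0.167, 0.017, 0.088], [0.112, 0.012, 0.088], [0.057, 0.008, 0.089], [0.002, 0.003, 0.089], [-0.053, -0.002, 0.089]]
```

Past the 0.95 notch with no resistance, so the pawl is out.

Emit:
{"name": "play_rows", "arguments": {"series": [0,0.064,0.062,0,0,0,0,0.061,0.066,0,0,0,0,0.057,0.069,0,0,0,0,0.053,0.072,0,0,0,0,0.049,0.075,0,0,0]}}

```text
t: 7.25
position: [0.5026, 0.0685, 0.2146]
orientation: [[0.985, -0.173, 0.001], [-0.173, -0.985, 0.001], [0.001, -0.001, -1.0]]
contact_force: [5.2, 3.4, -3.4]
finger_gap: 0.0131
gripper_force: 30.0
```

```bash
python3 -c "
from h import *
arc()"
```

```text
t 7.25 h,z 0.1671 0.0996 r 0.1945 ang 0.537 lat 0.0008 F [ 5.2  3.4 -3.4] gap 0.0131 q [-0.1   0.07  1.88  0.    1.2   1.64]
```

Emit:
{"name": "play_rows", "arguments": {"series": [0,0.045,0.077,0,0,0,0,0.04,0.08,0,0,0,0,0.036,0.082,0,0,0,0,0.031,0.084,0,0,0,0,0.027,0.085,0,0,0]}}

```text
t: 7.75
position: [0.4991, 0.0484, 0.1657]
orientation: [[0.985, -0.174, 0.002], [-0.174, -0.985, 0.003], [0.001, -0.003, -1.0]]
contact_force: [6.2, 10.6, -3.2]
finger_gap: 0.0127
gripper_force: 30.0
```

```bash
python3 -c "
from h import *
arc()"
```

```text
t 7.75 h,z 0.1875 0.0507 r 0.1942 ang 0.264 lat 0.0008 F [ 6.2 10.6 -3.2] gap 0.0127 q [-0.15  0.12  1.93  0.    1.09  1.6 ]
```

Emit:
{"name": "play_rows", "arguments": {"series": [0,0.01,0.086,0,0,0,0,0.013,0.087,0,0,0,0,0.01,0.087,0,0,0,0,0.005,0.08,0,0,0,0,0.002,0.04,0,0,0]}}

```text
t: 8.25
position: [0.4984, 0.0432, 0.1209]
orientation: [[0.985, -0.174, 0.001], [-0.174, -0.985, 0.001], [0.0, -0.002, -1.0]]
contact_force: [-8.5, 8.6, 35.8]
finger_gap: 0.0127
gripper_force: 30.0
```

```bash
python3 -c "
from h import *
arc()"
```

```text
t 8.25 h,z 0.1927 0.0059 r 0.1928 ang 0.03 lat 0.001 F [-8.5  8.6 35.8] gap 0.0127 q [-0.16  0.2   1.95  0.    1.    1.59]
```

An upward force has appeared, so the board is probably resting. I'll ease off and look.

Emit:
{"name": "play_rows", "arguments": {"series": [0,0,-0.025,0,0,0,0,0,0,0,0,0,0,0,0,0,0,0,0,0,0,0,0,0,0,0,0,0,0,0]}}

```text
t: 8.75
position: [0.4982, 0.0432, 0.1235]
orientation: [[0.985, -0.173, 0.001], [-0.173, -0.985, 0.001], [0.001, -0.001, -1.0]]
contact_force: [4.4, 5.4, -2.1]
finger_gap: 0.0131
gripper_force: 30.0
```

```bash
python3 -c "
from h import *
arc()
s=env.snapshot('scene'); cv2.imwrite('pics/s3.png',cv2.resize(s['frame'][110:250,180:370],(760,560),interpolation=cv2.INTER_CUBIC))
P=cloud(env.snapshot('top')); t=env.snapshot('top'); hsv=cv2.cvtColor(t['frame'],cv2.COLOR_BGR2HSV)
d=P-[.5306,.2332,0]; hc=d@[-.1721,-.9851,0]; l=d@[.9851,-.1721,0]
m=(hc>.03)&(hc<.13)&(abs(l)<.08)&(hsv[...,1]>110)&(P[...,2]<.1)&(P[...,2]>.03)
print(m.sum(),'slope',np.polyfit(hc[m],P[...,2][m],1))
"
```

```text
t 8.75 h,z 0.1927 0.0085 r 0.1929 ang 0.044 lat 0.0008 F [ 4.4  5.4 -2.1] gap 0.0131 q [-0.16  0.19  1.95  0.    1.    1.59]
1178 slope [0.00961431 0.0522359 ]
```

View pics/s3.png

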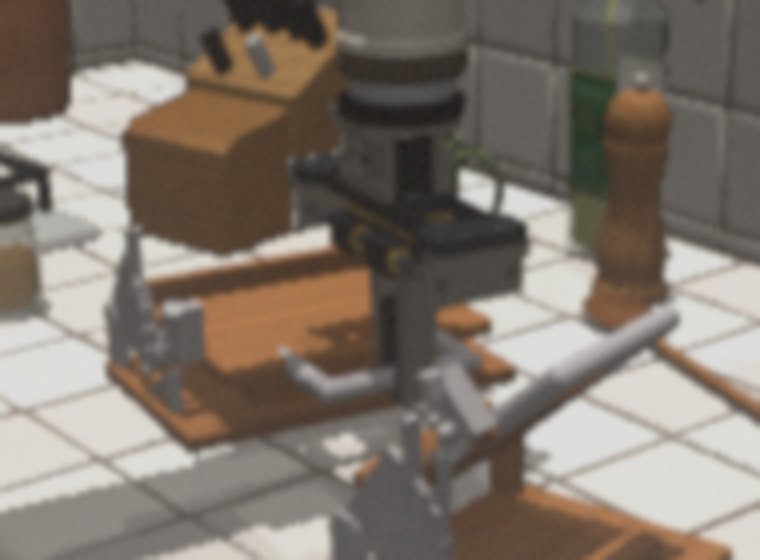

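The picture shows the board lying flat, and its measured slope is 0.01 rad; the bar at (340,385) is still pinched. I'll open the fingers and go straight up.

Emit:
{"name": "play_rows", "arguments": {"series": [0,0,0,0,0,0,0,0,0,0,0,0,0,0,0,0,0,0,0,0,0,0,0,0,0,0,0,0,0,0], "hand": -0.3}}

```text
t: 9.4
position: [0.4977, 0.0426, 0.1237]
orientation: [[0.985, -0.173, -0.0], [-0.173, -0.985, -0.0], [-0.0, 0.0, -1.0]]
contact_force: [-0.6, 0.3, -0.1]
finger_gap: 0.0324
gripper_force: 0.0
```

Emit:
{"name": "play_rows", "arguments": {"series": [0,0,-0.08,0,0,0,0,0,-0.2,0,0,0,0,0,-0.3,0,0,0,0,0,-0.35,0,0,0,0,0,-0.35,0,0,0]}}

```text
t: 9.9
position: [0.4975, 0.0428, 0.2796]
orientation: [[0.985, -0.173, 0.0], [-0.173, -0.985, -0.0], [0.0, 0.0, -1.0]]
contact_force: [0.3, -0.4, 0.3]
finger_gap: 0.0321
gripper_force: 0.0
```

Emit:
{"name": "play_rows", "arguments": {"series": [0,0,-0.1,0,0,0,0,0,0,0,0,0,0,0,0,0,0,0,0,0,0,0,0,0,0,0,0,0,0,0]}}

```text
t: 10.4
position: [0.4971, 0.0429, 0.2874]
orientation: [[0.985, -0.173, -0.004], [-0.173, -0.985, 0.001], [-0.004, 0.0, -1.0]]
contact_force: [-1.1, 0.2, 0.4]
finger_gap: 0.0319
gripper_force: 0.0
```

```bash
python3 -c "
from h import *
arc()
t=env.snapshot('top');P=cloud(t); hsv=cv2.cvtColor(t['frame'],cv2.COLOR_BGR2HSV)
d=P-[.5306,.2332,0]; hc=d@[-.1721,-.9851,0]; l=d@[.9851,-.1721,0]
m=(hc>.03)&(hc<.13)&(abs(l)<.08)&(hsv[...,1]>110)&(P[...,2]<.1)&(P[...,2]>.03)
print(m.sum(),'slope',np.polyfit(hc[m],P[...,2][m],1))
cv2.imwrite('pics/t4.png',t['frame'])
"
```

```text
t 10.4 h,z 0.1933 0.1724 r 0.259 ang 0.728 lat -0.0003 F [-1.1  0.2  0.4] gap 0.0319 q [-0.16 -0.03  1.82 -0.    1.35  1.59]
1309 slope [-0.00251236  0.05237779]
```

View pics/t4.png

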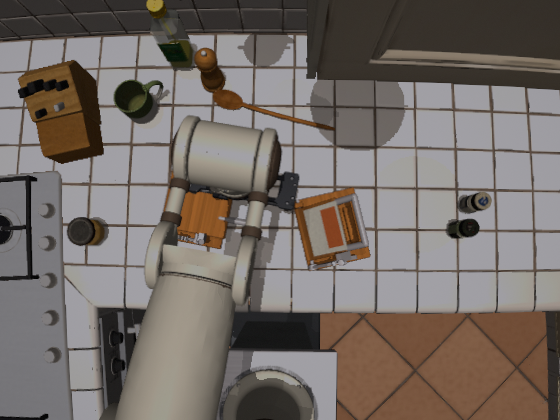

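The large board is flat (slope about 0), the small stand is still at (332,228), and the gripper is clear above everything. I'll hand the job in.

```bash
python3 -c "
from rig import env
print(env.job_done())"
```

```text
the job is handed in; nothing more can be done
None
```

I raised the large board past its top notch to about 1.35 rad, lowered it flat (measured slope about 0) and released it, left the small stand alone, and handed the job in at about 10.5 s; the judge returned no verdict.

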